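# Take the lift-off lid from the copper tin and park it in the letter rack

## Task

Take the lid right off the copper tin so it can stand open: raise the lid by its bamboo handle until it is upright on its hinges, lift it straight up off the hinge pins, and stand it on its hinge edge, handle uppermost, fully down and midway along the empty front slot of the bamboo letter rack. Treat the hinges and the rack gently (no wrenching, slamming or dropping), and leave the horse, tumbler, candle jar and clamped acrylic block where they are.

Things in the scene. Friction and masses are not known exactly. Their poses are not given: they have to be found in the camera images.
- tin: Copper-coloured aluminium tin, fixed: open box 110 (x) by 150 (y) by 70 mm high, walls 4 mm, kindling in the bottom. Origin: centre of its underside; z up; its x axis points from the front (handle side) to the back (hinge side).
- tin_pins (a point): Midpoint of the tin's hinge axis (tin frame: 70, 0, 73 mm), 15 mm behind the back wall. Two steel pins, 8 mm diameter, lie along tin y on this axis, centred 45 mm to either side, each between lugs 24 mm apart. Back-stop horns on the lugs, 6 mm behind the axis, rise 25 mm above it: a lid 0.1 to 0.2 rad past vertical leans on them and stays; let go short of vertical it falls shut.
- lid: The lid, a loose body of 0.2 to 0.4 kg (no joint): copper panel 113 by 154 by 6 mm. Origin: centre of the panel's underside. Closed, it lies on the tin's rim, axes parallel to the tin's: x to the hinge edge, z up. Panel spans x -58 to 55, y -77 to 77, z 0 to 6 mm; a 6 mm deep rim below sits inside the tin's walls with 3 mm play. Upright on the pins, its x points straight down, z to the tin's back.
- lid_handle (a point): Centre of the handle (lid frame: -94, 0, 3 mm): round bamboo grip, 14 mm diameter, 76 mm long, parallel to the hinge, 36 mm in front of the panel's edge on two 8 mm rods 90 mm apart. Fingers fit round it from above, one in the 29 mm gap between grip and panel. It is 164 mm from the hinge axis and turns freely about its own axis, so the lid swings while held and hangs plumb from it.
- lid_hinge (a point): Midpoint of the hinge axis in the lid (lid frame: 70, 0, 3 mm); on tin_pins while the lid is on its pins. Two hooks, 18 mm wide and 18.4 mm thick, sit over the pins; their 10.4 mm slots open along lid +x, so they leave the pins upwards only when the lid is upright. Hook tips reach 7 mm beyond this point: the lid stands on them. Play on the pins about 1 mm, sideways 3 mm.
- rack: Bamboo letter rack, fixed: base 100 (x) by 210 (y) by 10 mm, three upright panels 6 mm thick and 200 mm long. Origin: centre of its underside; z up; y along the slots. Panel tops, front (-x) to back: 72, 82 and 87 mm high. The back slot holds letters up to 100 mm high; the front slot is empty.
- rack_slot (a point): Middle of the floor of the rack's empty front slot (rack frame: -27, 0, 10 mm). The slot is 30 mm wide in x, open above and at both ends in y; its walls are the front and middle panels. Either face of the lid may look to the front.
- horse: White porcelain horse on a plinth 115 by 50 mm, 140 mm tall. Origin: centre of its underside. Leave alone.
- tumbler: Frosted glass tumbler, 76 mm diameter, 92 mm tall. Origin: centre of its underside. Leave alone.
- candle_jar: Amber glass candle jar with a cork lid, 68 mm diameter, 85 mm tall. Origin: centre of its underside. Leave alone.
- clamp: Small spring-loaded bamboo clamp holding a clear acrylic block upright, 148 (y) by 20 (x) mm, 115 mm tall in all. Origin: centre of its underside. Leave alone.
Mind the look-alikes: they are no part of the job. Leave any purple look-alike of the rack alone. There is more than one size of the lid; the job needs the larger.

How it is judged:
On the way, in this order (a step that is already met when the one before it is completed fails the run):
1. the lid stands upright (within about 15 degrees short of vertical) with its hooks still on the hinge pins (angle between lid's own z axis and vertical above 1.31 rad and distance between lid_hinge and tin_pins below 0.01 m and height (world z) of lid_handle above 0.2 m), for 0.2 s.
2. the lid has been lifted upwards off the pins, hook edge down (z of lid_hinge in the frame of tin_pins above 0.014 m and horizontal distance between lid_hinge and tin_pins below 0.04 m and angle between lid's own z axis and vertical above 1.2 rad), for 0.1 s.
At the end, for the whole second after the job is handed in: The lid stands at rest in the rack's front slot, hook edge down on the slot's floor (hinge point under 24 mm above the mantel), handle uppermost, leaning less than 0.4 rad, its middle within 30 mm of the middle of the slot's length. The lid's speed is under 0.03 m/s and 0.25 rad/s (z of lid_hinge in the frame of rack below 0.024 m and x of lid_hinge in the frame of rack_slot between -0.016 and 0.016 m and y of lid_hinge in the frame of rack_slot between -0.03 and 0.03 m and z of lid_handle in the frame of rack_slot above 0.15 m and angle between the x axis of lid and the z axis of rack, either way round below 0.4 rad and linear speed of lid below 0.03 m/s and angular speed of lid below 0.25 rad/s); the robot touches nothing.
It fails at once if the hinges wrenched (more than 45 N between lid and tin) or the lid let fall or flung on them (faster than 0.5 m/s while touching the tin) (contact force between lid and tin above 45 N or (contact force between lid and tin above 0.5 N and linear speed of lid above 0.5 m/s)).
It fails at once if the lid rammed into the rack (more than 45 N between them) or dropped into it (faster than 0.5 m/s with its hook edge down between the slot's walls) (contact force between lid and rack above 45 N or (horizontal distance between lid_hinge and rack_slot below 0.04 m and z of lid_hinge in the frame of rack below 0.08 m and linear speed of lid above 0.5 m/s)).
It fails at once if an ornament disturbed (moved over 20 mm or tipped) (distance of any of horse, tumbler, candle_jar, clamp from where it was at the start of the episode above 0.02 m or angle between any of horse, tumbler, candle_jar, clamp's own z axis and vertical above 0.3 rad).
It also fails if it takes over 58 s, if anything falls off the work surface, if the arm or the gripper's body presses on something with over 40 N, if the wrist force passes 120 N, or if a joint passes its speed limit or range.

## Robot

A 6-joint arm with a two-finger parallel gripper is mounted at the origin on the work surface. World frame = base frame: x ahead of the robot, y to its left, z up, the work surface at z = 0. Lengths are in m, angles in rad, forces in N, time in s.
With the tool pointing down it reaches from about 0.3 to 0.95 m from the base axis. Payload 3.1 kg.
Tool frame: the origin (TCP) lies midway between the tips of the shut fingers; the grasp point (between the pads) lies ctrl.grip_depth behind it (ctrl.grip_depth is the distance from the TCP to the grasp point, in m); z points along the fingers, y is the direction in which the jaws open and shut (so a half turn about z gives the same grasp; the last joint's range is limited). The gripper opens to 85 mm and grips with 20 to 120 N. Pads are 22 mm wide; open, the fingers measure 114 mm over their backs; the gripper's body (76 mm by 85 mm) begins 54 mm behind the grasp point. The pads swing forward as they close: fully open they stand 13 mm farther back than shut.
Start: joints at [1.173, 0.308, 1.634, -0, 1.2, -0.07], TCP at [0.201, 0.592, 0.231] pointing down, gripper open.
Joint ranges: [-3.06, 3.06], [-0.79, 1.96], [0.05, 2.63], [-1.19, 4.34], [0.05, 2.64], [-2.94, 2.94]. Speed limits (rad/s): [2.79, 2.79, 3.14, 3.14, 3.14, 3.14].

## Interface

Orientations are given as a unit quaternion [w, x, y, z].
In Python, from bench import ctrl gives the robot as it stands.
- The arm moves only by the tool move_arm, never from a script. Its argument "commands" is text: rows parted by semicolons, each of 4 numbers parted by spaces: the shift along the tool's x, y, z in cm, then the turn about the tool's z in degrees. In form: tx ty tz turn; .... A call has exactly 8 rows; each row shifts and turns the commanded pose from where the row before left it, along the tool's axes as they then stand; what a row does not reach is not made up. A row lasts 1/12 s, in which the tool goes at most 41.7 mm and 7.16 degrees, less where a joint would pass 70% of its speed; a pose out of reach is approached as far as the arm can. A call is refused whole if a number of a shift passes 4.17 or a number of a turn 7.16, either way. A call with a gripper value outside its range is refused whole. "grip" is the closure, from 0 (fully open) to 1 (shut), set as the call begins (left out, the last holds). The fingers move at their own pace and stop on an object; "squeeze" is the grip in N (left out, the last holds). Time passes only in rows, so rows that do not move let the fingers close, or fill a call up. It gives the time, the measured TCP pose, the force and the opening at its end, in the units of the state.
- ctrl.state(): the state, without advancing time (a new reading comes with each control period).
- ctrl.grab_frame(name): name is "side" or "top" or "wrist"; returns the picture (480x640x3 uint8, red, green, blue); there is no depth.
- ctrl.get_calibration(name): a dict with "fx", "fy", "cx", "cy" (pixels), "cam_to_world" (4x4, takes a point from camera to world coordinates). Camera axes: x right, y up, looking along -z (the intrinsics and any distortion apply to the point x, -y, -z); pixel columns grow to the right and rows downward; lengths in m; the calibration is good to about 2 mm. A picture is of the moment at which its call begins: read the wrist's pose just before it. get_calibration takes no time and is no camera call; for the wrist camera it gives the pose at the moment of the call.
- ctrl.finish_job(): hands the job in, once; it reports no verdict.
The state is a dict: "time_s": time; "qpos": joint angles; "qd": joint speeds; "joint_efforts": joint torques, N m; "position": TCP position; "tcp_rot": TCP orientation; "contact_force": force on the tool from outside, world axes, zero at the start; "wrist_torque": the same for the moment, N m; "gripper_width": finger opening in m.
Only numpy, scipy, OpenCV 4.12 (cv2) and the standard library are available. Lean on these libraries where they do the work, as an engineer would, in place of code of your own. Each camera call takes 0.05 s, during which the arm holds its last target.

## Working session

There is one attempt and no reset: what is moved stays moved. The work goes in short steps, Python scripts to look and compute and a tool call to move; the robot and the scene stay as the last step left them, time stands still between calls to the robot, and variables do not carry over. Pictures are saved under pics/ and viewed, and the job is handed in when it is done.

Besides the shell and the picture viewer there is one more tool, called after "Request:" as name(argument=value, ...), one argument or row to a line, values as JSON. move_arm: Moves the arm, as the interface text tells. Its arguments: {"type":"object","properties":{"commands":{"type":"string"},"grip":{"type":"number"},"squeeze":{"type":"number"}},"required":["commands"]}

```bash
mkdir -p pics; ls
python3 - <<'E'
from bench import ctrl
import cv2
for n in("side","top","wrist"):
    c=ctrl.get_calibration(n); print(n,{k:(v if k!="cam_to_world" else [[round(float(x),4) for x in r] for r in v]) for k,v in c.items()})
    cv2.imwrite(f"pics/{n}0.png",ctrl.grab_frame(n)[:,:,::-1])
print(ctrl.state(),ctrl.grip_depth)
E
```

```text
pics
side {'fx': 624.401732724922, 'fy': 624.401732724922, 'cx': 307.906633453963, 'cy': 237.32503462841382, 'cam_to_world': [[0.8563, 0.3793, -0.3505, 0.0119], [-0.5164, 0.6264, -0.5839, -0.8857], [-0.0019, 0.681, 0.7323, 1.2035], [0.0, 0.0, 0.0, 1.0]]}
top {'fx': 447.3145058327756, 'fy': 447.3145058327756, 'cx': 322.24985710657995, 'cy': 238.8507780927812, 'cam_to_world': [[-0.0212, 0.9879, -0.1535, 0.3958], [-0.9998, -0.0209, 0.0037, 0.0258], [0.0004, 0.1536, 0.9881, 1.108], [0.0, 0.0, 0.0, 1.0]]}
wrist {'fx': 335.38871568870223, 'fy': 335.38871568870223, 'cx': 309.9365365321791, 'cy': 235.78052247935878, 'cam_to_world': [[0.3208, -0.9027, -0.2867, 0.1276], [0.9471, 0.3047, 0.1004, 0.6156], [-0.0033, -0.3037, 0.9528, 0.3727], [0.0, 0.0, 0.0, 1.0]]}
{'time_s': 0.15, 'qpos': array([ 1.17329438e+00,  3.08849781e-01,  1.63493716e+00,  4.61397965e-06,
        1.19969255e+00, -6.96936621e-02]), 'qd': array([-0.00012476, -0.00174795, -0.00465558, -0.00077733,  0.00069158,
       -0.00020161]), 'joint_efforts': array([-1.10412263e-04, -4.15805089e+01, -2.77145505e+01, -1.82960807e-04,
        6.04971283e-03, -4.70582719e-06]), 'position': array([0.20099119, 0.59109232, 0.23026251]), 'tcp_rot': array([-2.20473013e-04,  1.63172015e-01,  9.86597184e-01, -9.17300001e-04]), 'contact_force': array([-0.24457279, -0.06554612,  0.8827141 ]), 'wrist_torque': array([-0.01786729,  0.00749088, -0.00624477]), 'gripper_width': 0.08546142385678888} 0.0187
```

View pics/side0.png

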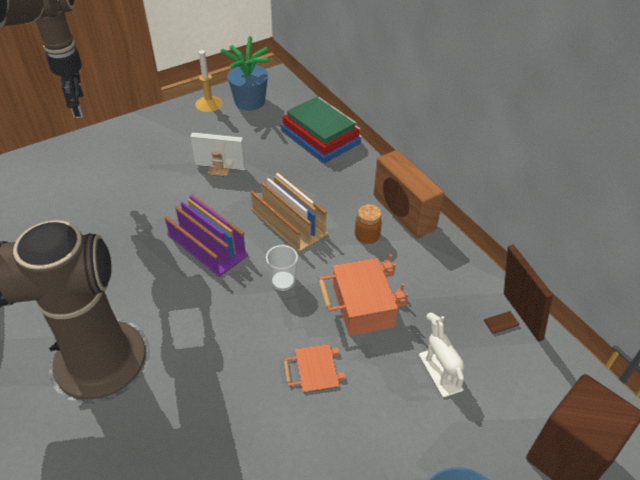

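View pics/top0.png

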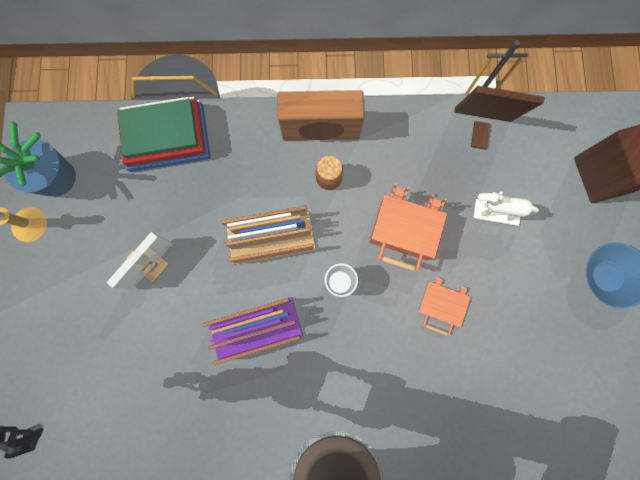

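View pics/wrist0.png

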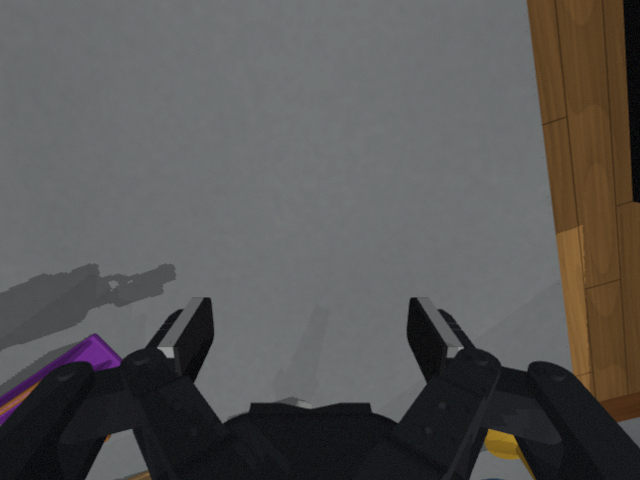

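Candidates:
- Lid: the large copper lid on the tin, top view (410,225), handle (400,264). The loose small copper lid at (445,305) is a look-alike.
- Rack: the bamboo rack at (270,235). The purple one at (255,330) is a look-alike.

By the description I choose the large lid and the bamboo rack. Next I'll check both in close crops.

Run:
```python
import cv2,numpy as np
t=cv2.imread("pics/top0.png"); s=cv2.imread("pics/side0.png")
def crop(im,x,y,w,h,k): return cv2.resize(im[y:y+h,x:x+w],None,fx=k,fy=k,interpolation=cv2.INTER_CUBIC)
cv2.imwrite("pics/c1.png",crop(t,365,180,90,95,6))
cv2.imwrite("pics/c2.png",crop(t,215,195,110,75,7))
cv2.imwrite("pics/c3.png",crop(s,310,250,110,90,7))
cv2.imwrite("pics/c4.png",crop(s,240,165,100,90,6))
```

```text
(no output)
```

View pics/c1.png

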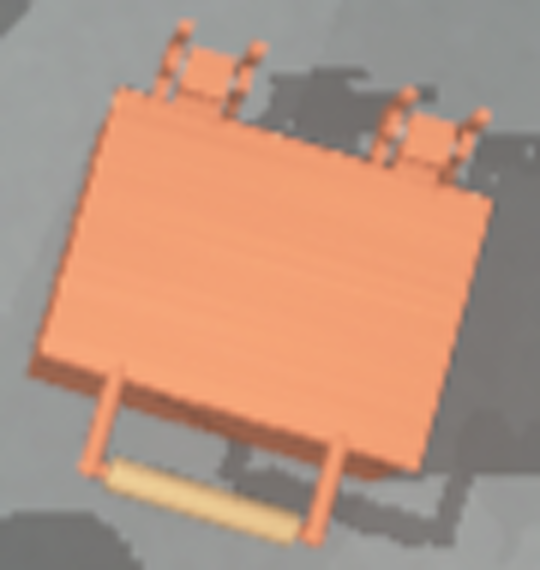

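View pics/c2.png

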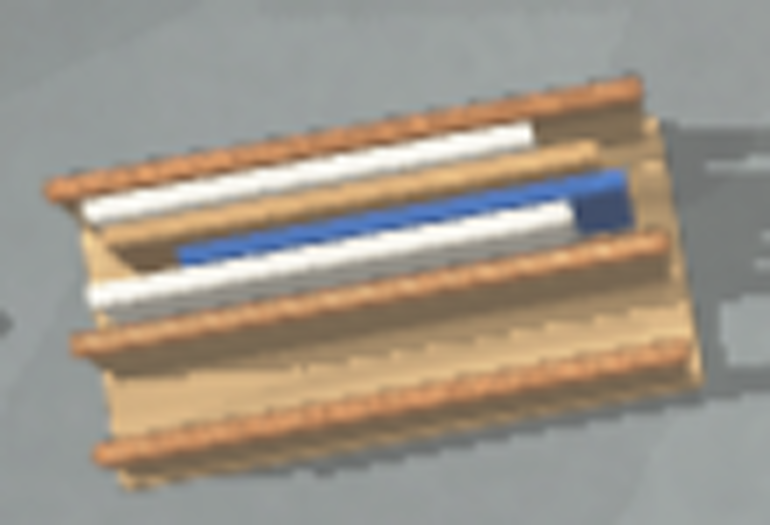

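View pics/c3.png

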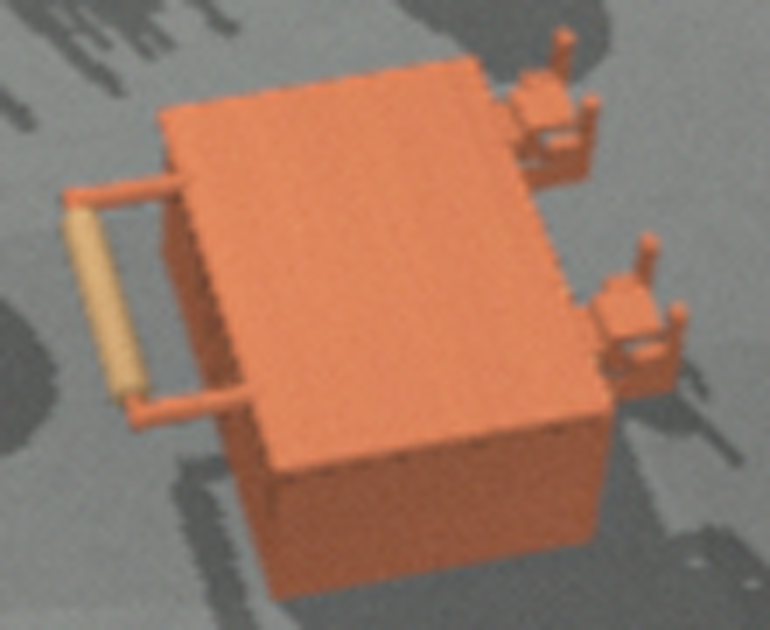

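View pics/c4.png

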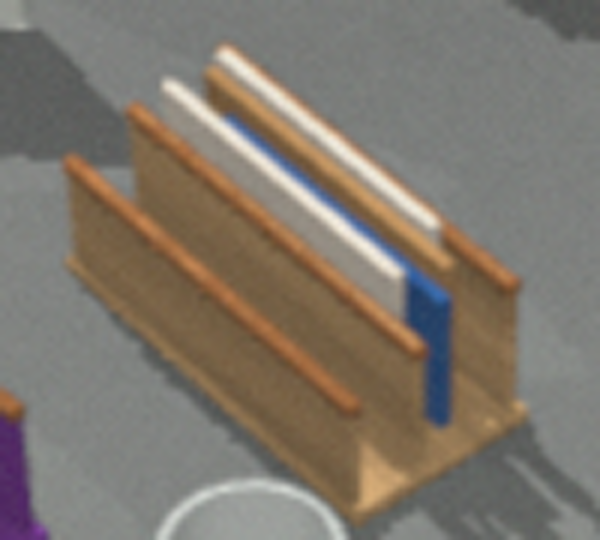

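```bash
cat > h.py <<'E'
import numpy as np,cv2
from scipy.optimize import least_squares
from scipy.spatial.transform import Rotation as R
from bench import ctrl
def proj(P,c):
    M=np.linalg.inv(np.array(c["cam_to_world"])); p=P@M[:3,:3].T+M[:3,3]
    return np.c_[c["fx"]*p[:,0]/-p[:,2]+c["cx"], c["fy"]*-p[:,1]/-p[:,2]+c["cy"]]
def uncrop(px,k,x0,y0): return (np.array(px,float)+.5)/k-.5+[x0,y0]
def T(p,P):
    P=np.array(P,float); c,s=np.cos(p[2]),np.sin(p[2])
    return np.c_[p[0]+c*P[:,0]-s*P[:,1], p[1]+s*P[:,0]+c*P[:,1], P[:,2]]
def fit(obs,p0):
    f=lambda p:np.concatenate([(proj(T(p,P),c)-u).ravel() for P,u,c in obs])
    r=least_squares(f,p0,loss='soft_l1'); return r.x,f(r.x)
E
python3 - <<'E'
from h import *
t,s=ctrl.get_calibration("top"),ctrl.get_calibration("side")
L=np.array([[55,77,76],[55,-77,76],[-58,-77,76],[-58,77,76],[-94,38,73],[-94,-38,73]])/1e3
ut=uncrop([[118,88],[492,200],[418,470],[40,355],[108,475],[300,532]],6,365,180)
us=uncrop([[475,58],[612,408],[278,472],[160,112],[78,210],[130,395]],7,310,250)
Rk=np.array([[-45,100,72],[-45,-100,72],[-9,100,82],[-9,-100,82]])/1e3
rt=uncrop([[98,455],[688,350],[75,347],[668,240]],7,215,195)
rs=uncrop([[68,158],[358,407],[133,107],[425,350]],6,240,165)
for n,P,a,b,p0 in(("tin",L,ut,us,[.45,-.17,-.3]),("rack",Rk,rt,rs,[.4,.15,.2])):
    for o in([(P,a,t),(P,b,s)],[(P,a,t)],[(P,b,s)]):
        p,r=fit(o,p0); print(n,p.round(4),"res",r.round(1))
    p,_=fit([(P,a,t),(P,b,s)],p0)
    if n=="tin": print("handle",T(p,[[-.094,0,.073]]),"hinge",T(p,[[.07,0,.073]]))
    else: print("slot",T(p,[[-.027,0,.01]]))
E
```

```text
tin [ 0.5844 -0.1833 -0.3242] res [ 0.2 -0.4  0.7 -0.1  0.5  0.5 -0.2  0.  -0.  -0.2 -0.5  0.   0.  -0.9
  0.6 -0.2 -0.7 -0.3 -0.7 -0.8 -0.   1.1  0.3  0.5]
tin [ 0.5844 -0.1829 -0.3182] res [-0.2 -0.2  0.4 -0.3  0.5  0.3 -0.3  0.3  0.  -0.1 -0.4 -0. ]
tin [ 0.5843 -0.1838 -0.3326] res [ 0.5 -0.7  0.4  0.2 -0.9 -0.2 -0.4 -0.8  0.1  1.   0.2  0.4]
handle [[ 0.49525402 -0.15336798  0.073     ]] hinge [[ 0.65071163 -0.20560715  0.073     ]]
rack [0.5724 0.1492 0.1606] res [ 0.1  0.3  0.4 -0.1  0.2  0.   0.4 -0.1  0.1 -0.4 -0.1 -0.3 -0.1 -0.6
 -0.3 -0.3]
rack [0.5725 0.1498 0.1587] res [-0.2  0.2  0.1 -0.1 -0.1 -0.1  0.2 -0. ]
rack [0.5718 0.1477 0.164 ] res [ 0.1  0.   0.1  0.1 -0.2 -0.2 -0.1  0. ]
slot [[0.54574183 0.14483601 0.01      ]]
```

The crops show the large lid shut on its tin, with the handle towards the robot and two hinge lugs at the back. The bamboo rack's front slot is empty. Both fits agree across the two views to within about 1 px, so I'll move over the handle.

Request:
move_arm(
  commands="-1.3 -1.5 0 0;-2.6 -3.05 0 0;-2.6 -3.05 0 0;-2.6 -3.05 0 0;-2.6 -3.05 0 0;-2.6 -3.05 0 0;-2.6 -3.05 0 0;-2.6 -3.05 0 0",
  grip=0.6,
  squeeze=22,
)

```text
time_s: 0.82
position: [0.3123, 0.3107, 0.2311]
tcp_rot: [0.0, 0.163, 0.987, -0.0]
contact_force: [1.4, -0.2, -0.1]
gripper_width: 0.0344
```

Request:
move_arm(
  commands="-2.6 -3.05 0 0;-2.6 -3.05 0 0;-2.6 -3.05 0 0;-2.6 -3.05 0 0;-2.6 -3.05 0 0;-2.6 -3.05 0 0;-2.6 -3.05 0 0;-2.6 -3.05 0 0",
)

```text
time_s: 1.48
position: [0.4308, 0.0127, 0.2313]
tcp_rot: [0.0, 0.163, 0.987, 0.0]
contact_force: [1.8, -0.0, -0.1]
gripper_width: 0.0341
```

Request:
move_arm(
  commands="-2.6 -3.05 0 0;-2.6 -3.05 0 0;-2.6 -3.05 0 0;-1.3 -1.6 0 0;0 0 0 7;0 0 0 7;0 0 0 7;0 0 0 7",
)

```text
time_s: 2.15
position: [0.4818, -0.1168, 0.2308]
tcp_rot: [-0.001, 0.4, 0.916, -0.0]
contact_force: [-0.7, 0.3, 0.6]
gripper_width: 0.0338
```

Request:
move_arm(
  commands="0 0 0 7;0 0 0 7;0 0 0 7;0 0 0 7;0 0 0 7;0 0 0 7;0 0 0 7;0 0 0 7",
)

```text
time_s: 2.82
position: [0.4819, -0.1164, 0.2309]
tcp_rot: [-0.0, 0.783, 0.622, -0.0]
contact_force: [0.4, 0.4, 0.1]
gripper_width: 0.0344
```

```bash
cat >> h.py <<'E'
TIN=np.array([0.5844,-0.1833,-0.3212]); 
def rep():
    st=ctrl.state(); M=R.from_quat(st["tcp_rot"][[1,2,3,0]]).as_matrix()
    print("t",round(st["time_s"],2),"p",st["position"].round(4),"F",st["contact_force"].round(1),"w",round(st["gripper_width"],4),"yawY",np.degrees(np.arctan2(M[1,1],M[0,1])).round(2),"tilt",np.degrees(np.arccos(-M[2,2])).round(2),"q",st["qpos"].round(2))
    return st,M
def togo(x,y,z):
    st,M=rep(); print("togo cm (tool)",(M.T@(np.array([x,y,z])-st["position"])*100).round(2))
E
python3 - <<'E'
from h import *
togo(.495,-.153,.231)
E
```

```text
t 2.82 p [ 0.4819 -0.1164  0.2309] F [0.4 0.4 0.1] w 0.0344 yawY -13.13 tilt 0.04 q [-0.32  0.06  1.93 -0.    1.15 -0.1 ]
togo cm (tool) [-3.27  2.11 -0.01]
```

Request:
move_arm(
  commands="-1.1 0.7 0 0;-1.1 0.7 0 0;-1.07 0.71 0 0;0 0 0 5.3;0 0 2.5 0;0 0 2.5 0;0 0 0 0;0 0 0 0",
  grip=0.67,
)

```text
time_s: 3.48
position: [0.4945, -0.1536, 0.1798]
tcp_rot: [-0.002, 0.809, 0.587, -0.001]
contact_force: [0.3, -0.0, 0.1]
gripper_width: 0.0282
```

Run:
```python
from h import *
rep()
c=ctrl.get_calibration("wrist"); im=ctrl.grab_frame("wrist")[:,:,::-1].copy()
print(proj(T(TIN,[[-.094,.038,.073],[-.094,-.038,.073],[-.058,-.077,.076],[-.058,.077,.076],[.055,-.077,.076],[.055,.077,.076]]),c).round(1))
np.save("wc.npy",c["cam_to_world"])
cv2.imwrite("pics/w1.png",im)
cv2.imwrite("pics/s1.png",ctrl.grab_frame("side")[:,:,::-1])
```

```text
t 3.48 p [ 0.4945 -0.1536  0.1798] F [ 0.3 -0.   0.1] w 0.0282 yawY -18.07 tilt 0.24 q [-0.39  0.16  1.93 -0.    1.06 -0.07]
[[311.2 183.4]
 [310.4 276.9]
 [352.9 321.3]
 [363.1 128.7]
 [487.7 322.4]
 [524.8 129.9]]
```

View pics/w1.png

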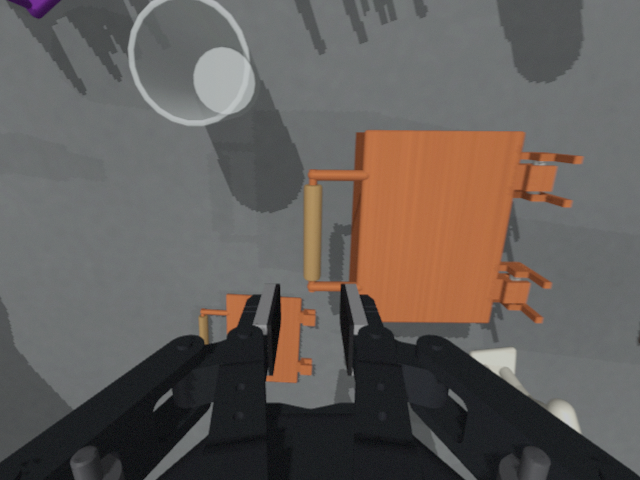

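The wrist view shows the handle at (313,184)-(313,279), about 2 px from where I predicted it, and the tin corners at (524,132) and (490,322). I'll refine the fit with these points.

Run:
```python
from h import *
im=cv2.imread("pics/w1.png")
cv2.imwrite("pics/w1c.png",cv2.resize(im[115:335,290:590],None,fx=2.6,fy=2.6,interpolation=cv2.INTER_CUBIC))
```

```text
(no output)
```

View pics/w1c.png

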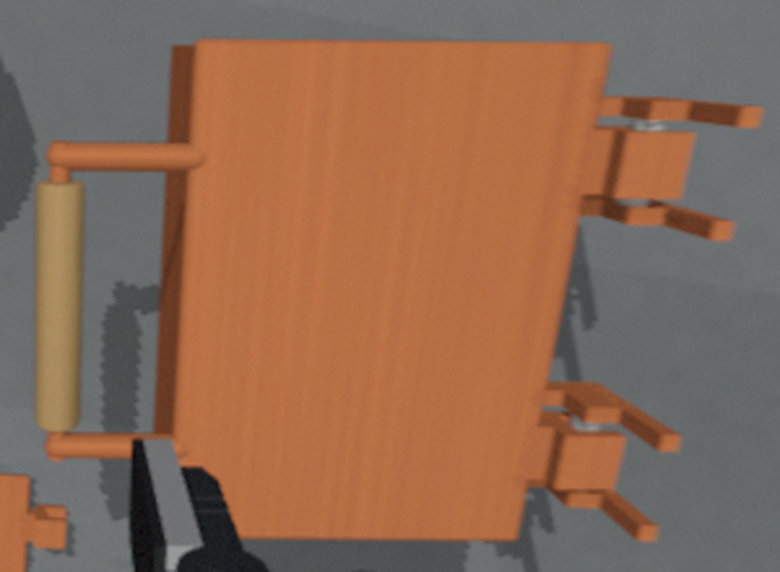

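Run:
```python
from h import *
t,s,w=ctrl.get_calibration("top"),ctrl.get_calibration("side"),ctrl.get_calibration("wrist")
w["cam_to_world"]=np.load("wc.npy")
L=np.array([[55,77,76],[55,-77,76],[-58,-77,76],[-58,77,76],[-94,38,73],[-94,-38,73]])/1e3
ut=uncrop([[118,88],[492,200],[418,470],[40,355],[108,475],[300,532]],6,365,180)
us=uncrop([[475,58],[612,408],[278,472],[160,112],[78,210],[130,395]],7,310,250)
uw=uncrop([[610,44],[519,541],[197,42],[62,183],[58,429]],2.6,290,115)
W=L[[0,1,3,4,5]]
for o in([(L,ut,t),(L,us,s),(W,uw,w)],[(W,uw,w)]):
    p,r=fit(o,TIN); print(p.round(4),r[-10:].round(1),T(p,[[-.094,0,.073],[.07,0,.073]]).round(4))
togo(.496,-.1535,.0543)
```

```text
[ 0.585  -0.1846 -0.3188] [ 1.4 -0.4 -0.4  0.6 -1.3 -0.4 -1.2 -0.  -0.3 -1.4] [[ 0.4958 -0.1551  0.073 ]
 [ 0.6515 -0.2065  0.073 ]]
[ 0.5853 -0.1849 -0.3178] [ 1.8 -0.1  0.1  0.8 -0.9  0.  -0.7  0.4  0.3 -1. ] [[ 0.496  -0.1556  0.073 ]
 [ 0.6518 -0.2068  0.073 ]]
t 3.58 p [ 0.4965 -0.154   0.1823] F [ 0.7 -0.6  0. ] w 0.0284 yawY -18.07 tilt 0.09 q [-0.38  0.16  1.92 -0.    1.06 -0.07]
togo cm (tool) [ 0.03 -0.09 12.8 ]
```

Request:
move_arm(
  commands="-0.11 -0.05 2.0 0.2;0 0 2.5 0;0 0 2.5 0;0 0 2.2 0;0 0 1.6 0;0 0 1.2 0;0 0 0.8 0;0 0 0 0",
)

```text
time_s: 4.25
position: [0.4946, -0.1539, 0.0527]
tcp_rot: [-0.0, 0.81, 0.586, -0.0]
contact_force: [-1.7, 0.4, 0.2]
gripper_width: 0.028
```

Run:
```python
from h import *
togo(.4957,-.1549,.0543)
cv2.imwrite("pics/w2.png",ctrl.grab_frame("wrist")[:,:,::-1])
im=ctrl.grab_frame("side")[:,:,::-1]
cv2.imwrite("pics/s2.png",cv2.resize(im[200:380,260:460],None,fx=3,fy=3))
```

```text
t 4.25 p [ 0.4946 -0.1539  0.0527] F [-1.7  0.4  0.2] w 0.028 yawY -18.27 tilt 0.06 q [-0.39  0.36  1.99 -0.    0.79 -0.07]
togo cm (tool) [-0.06  0.13 -0.16]
```

View pics/w2.png

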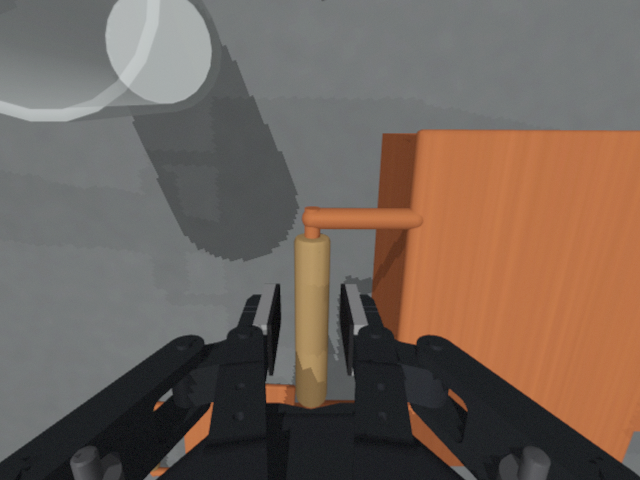

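View pics/s2.png

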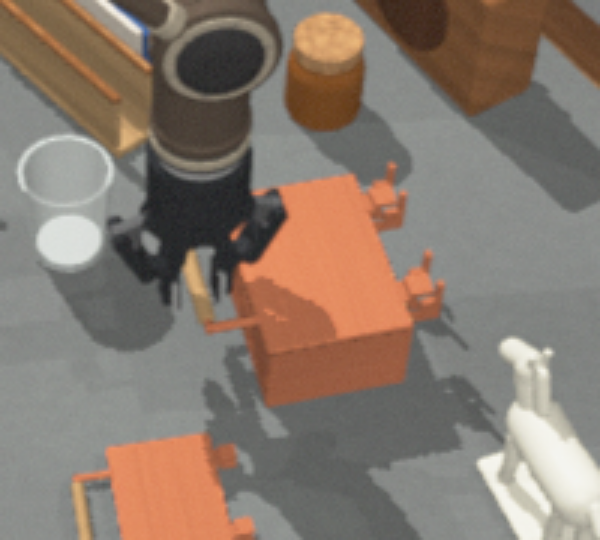

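The handle lies between the pads in the wrist view, centred near (312,321), with the inner finger in the gap. Next I'll close the grip.

Request:
move_arm(
  commands="0 0 0 0;0 0 0 0;0 0 0 0;0 0 0 0;0 0 0 0;0 0 0 0;0 0 0 0;0 0 0 0",
  grip=1,
  squeeze=25,
)

```text
time_s: 5.02
position: [0.4959, -0.1543, 0.0543]
tcp_rot: [0.001, 0.81, 0.586, 0.001]
contact_force: [0.2, 0.9, 5.3]
gripper_width: 0.0134
```

```bash
cat >> h.py <<'E'
def arc(g0,hz,th0,ths,tin,M):
    "tool-frame cm offsets from g0 for lid angles ths (rad)"
E
python3 - <<'E'
from h import *
rep()
r=16.4
th=np.radians(np.arange(0,91,5))
print(np.c_[np.degrees(th),r*(1-np.cos(th)),r*np.sin(th)][:].round(2))
y=r*(1-np.cos(th)); z=r*np.sin(th); print(np.c_[np.diff(y),-np.diff(z)].round(2))
E
```

```text
t 5.02 p [ 0.4959 -0.1543  0.0543] F [0.2 0.9 5.3] w 0.0134 yawY -18.28 tilt 0.15 q [-0.39  0.35  1.99  0.    0.79 -0.07]
[[0.000e+00 0.000e+00 0.000e+00]
 [5.000e+00 6.000e-02 1.430e+00]
 [1.000e+01 2.500e-01 2.850e+00]
 [1.500e+01 5.600e-01 4.240e+00]
 [2.000e+01 9.900e-01 5.610e+00]
 [2.500e+01 1.540e+00 6.930e+00]
 [3.000e+01 2.200e+00 8.200e+00]
 [3.500e+01 2.970e+00 9.410e+00]
 [4.000e+01 3.840e+00 1.054e+01]
 [4.500e+01 4.800e+00 1.160e+01]
 [5.000e+01 5.860e+00 1.256e+01]
 [5.500e+01 6.990e+00 1.343e+01]
 [6.000e+01 8.200e+00 1.420e+01]
 [6.500e+01 9.470e+00 1.486e+01]
 [7.000e+01 1.079e+01 1.541e+01]
 [7.500e+01 1.216e+01 1.584e+01]
 [8.000e+01 1.355e+01 1.615e+01]
 [8.500e+01 1.497e+01 1.634e+01]
 [9.000e+01 1.640e+01 1.640e+01]]
[[ 0.06 -1.43]
 [ 0.19 -1.42]
 [ 0.31 -1.4 ]
 [ 0.43 -1.36]
 [ 0.55 -1.32]
 [ 0.66 -1.27]
 [ 0.77 -1.21]
 [ 0.87 -1.14]
 [ 0.97 -1.05]
 [ 1.05 -0.97]
 [ 1.14 -0.87]
 [ 1.21 -0.77]
 [ 1.27 -0.66]
 [ 1.32 -0.55]
 [ 1.36 -0.43]
 [ 1.4  -0.31]
 [ 1.42 -0.19]
 [ 1.43 -0.06]]
```

Request:
move_arm(
  commands="0 0.01 -0.7 0;0 0.05 -0.73 0;0 0.08 -0.72 0;0 0.11 -0.7 0;0 0.14 -0.7 0;0 0.17 -0.7 0;0 0 0 0;0 0 0 0",
)

```text
time_s: 5.68
position: [0.5013, -0.1561, 0.0967]
tcp_rot: [0.001, 0.81, 0.586, 0.001]
contact_force: [2.0, -0.5, -2.3]
gripper_width: 0.0131
```

Run:
```python
from h import *
rep()
im=ctrl.grab_frame("side")[:,:,::-1]
cv2.imwrite("pics/s3.png",cv2.resize(im[200:380,260:460],None,fx=3,fy=3))
```

```text
t 5.68 p [ 0.5013 -0.1561  0.0967] F [ 2.  -0.5 -2.3] w 0.0131 yawY -18.29 tilt 0.18 q [-0.38  0.29  1.97  0.    0.88 -0.07]
```

View pics/s3.png

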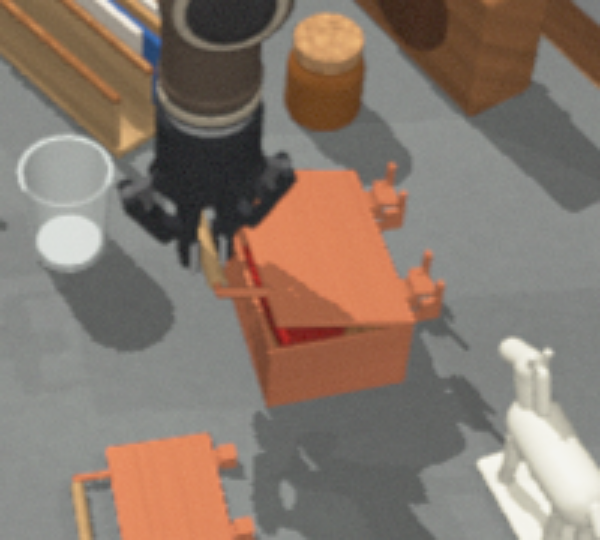

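The lid is opening and the wrist force stays at 3 N or less. I'll continue the arc.

Request:
move_arm(
  commands="0 0.43 -1.36 0;0 0.55 -1.32 0;0 0.66 -1.27 0;0 0.77 -1.21 0;0 0.87 -1.14 0;0 0.96 -1.05 0;0 0 0 0;0 0 0 0",
)

```text
time_s: 6.4
position: [0.5409, -0.1692, 0.1692]
tcp_rot: [0.001, 0.81, 0.586, 0.0]
contact_force: [2.3, -0.5, -3.3]
gripper_width: 0.0131
```

Run:
```python
from h import *
rep()
```

```text
t 6.4 p [ 0.5409 -0.1692  0.1692] F [ 2.3 -0.5 -3.3] w 0.0131 yawY -18.28 tilt 0.08 q [-0.38  0.26  1.83  0.    1.05 -0.06]
```

Request:
move_arm(
  commands="0 1.05 -0.97 0;0 1.14 -0.87 0;0 1.21 -0.77 0;0 1.27 -0.66 0;0 1.32 -0.55 0;0 1.36 -0.43 0;0 0 0 0;0 0 0 0",
)

```text
time_s: 7.07
position: [0.609, -0.1916, 0.2109]
tcp_rot: [-0.001, 0.81, 0.586, -0.001]
contact_force: [-2.1, 0.2, 1.5]
gripper_width: 0.013
```

Run:
```python
from h import *
rep()
```

```text
t 7.07 p [ 0.609  -0.1916  0.2109] F [-2.1  0.2  1.5] w 0.013 yawY -18.28 tilt 0.17 q [-0.37  0.35  1.62  0.    1.17 -0.05]
```

Request:
move_arm(
  commands="0 0.7 -0.18 0;0 0.7 -0.15 0;0 0.7 -0.13 0;0 0.71 -0.07 0;0 0.71 -0.05 0;0 0.6 -0.02 0;0 0 0 0;0 0 0 0",
)

```text
time_s: 7.73
position: [0.6493, -0.205, 0.2171]
tcp_rot: [-0.0, 0.81, 0.586, -0.0]
contact_force: [0.5, -0.2, -2.6]
gripper_width: 0.013
```

Run:
```python
from h import *
rep()
im=ctrl.grab_frame("side")[:,:,::-1]
cv2.imwrite("pics/s4.png",cv2.resize(im[180:380,260:460],None,fx=3,fy=3))
cv2.imwrite("pics/w4.png",ctrl.grab_frame("wrist")[:,:,::-1])
rep()
```

```text
t 7.73 p [ 0.6493 -0.205   0.2171] F [ 0.5 -0.2 -2.6] w 0.013 yawY -18.28 tilt 0.06 q [-0.37  0.43  1.5  -0.    1.21 -0.05]
t 7.83 p [ 0.6488 -0.2048  0.2171] F [-0.5 -0.8 -3.7] w 0.0128 yawY -18.28 tilt 0.08 q [-0.37  0.43  1.5  -0.    1.21 -0.05]
```

View pics/s4.png

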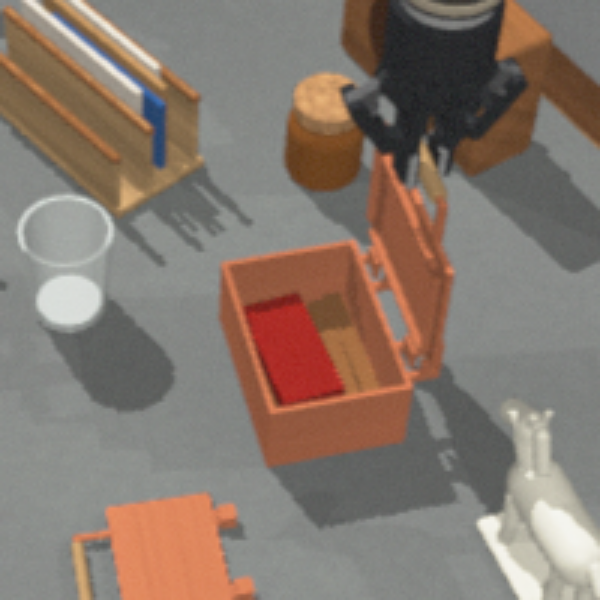

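View pics/w4.png

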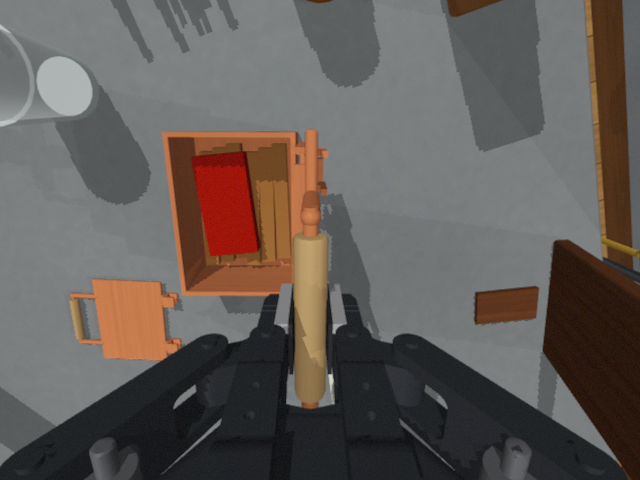

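The lid is upright with its hooks on the pins. It is roughly 1° short of plumb, so I'll centre it over the hinge and then lift straight up.

Request:
move_arm(
  commands="0 0.15 0 0;0 0.1 0 0;0 0 -0.2 0;0 0 -0.3 0;0 0 -0.4 0;0 0 -0.4 0;0 0 -0.4 0;0 0 -0.4 0",
)

```text
time_s: 8.5
position: [0.6517, -0.2058, 0.2396]
tcp_rot: [0.0, 0.81, 0.586, 0.0]
contact_force: [0.5, 0.2, -3.1]
gripper_width: 0.0127
```

Run:
```python
from h import *
rep()
im=ctrl.grab_frame("side")[:,:,::-1]
cv2.imwrite("pics/s5.png",cv2.resize(im[180:380,260:460],None,fx=3,fy=3))
```

```text
t 8.5 p [ 0.6517 -0.2058  0.2396] F [ 0.5  0.2 -3.1] w 0.0127 yawY -18.28 tilt 0.04 q [-0.37  0.41  1.48 -0.    1.25 -0.05]
```

View pics/s5.png

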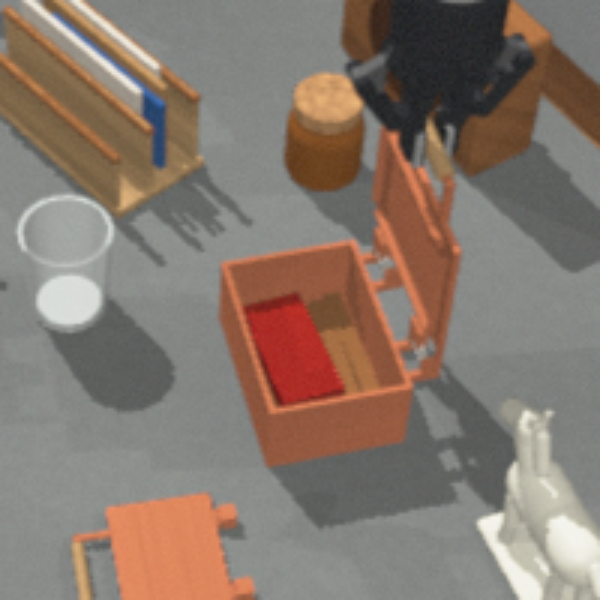

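The hooks are off the pins. The pins show bare in the picture and the force is pure weight, about 3 N. I'll lift on up.

Request:
move_arm(
  commands="0 0 -0.5 0;0 0 -0.7 0;0 0 -1 0;0 0 -1.2 0;0 0 -1.2 0;0 0 -1.2 0;0 0 -0.9 0;0 0 -0.5 0",
)

```text
time_s: 9.22
position: [0.6525, -0.2061, 0.3138]
tcp_rot: [0.002, 0.81, 0.586, 0.001]
contact_force: [1.3, -0.9, -3.3]
gripper_width: 0.013
```

Run:
```python
from h import *
RK=np.array([.5724,.1492,.1606])
sl=T(RK,[[-.027,0,.01]])[0]; print(sl)
togo(sl[0],sl[1],.31)
```

```text
[0.54574745 0.14488242 0.01      ]
t 9.22 p [ 0.6525 -0.2061  0.3138] F [ 1.3 -0.9 -3.3] w 0.013 yawY -18.28 tilt 0.22 q [-0.37  0.36  1.39 -0.    1.38 -0.05]
togo cm (tool) [ 29.97 -21.15   0.29]
```

Request:
move_arm(
  commands="0.14 -0.1 0 0;0.42 -0.29 0 0;0.69 -0.49 0 0;0.97 -0.69 0 0;1.25 -0.88 0 0;1.53 -1.08 0 0;1.665 -1.175 0 0;1.665 -1.175 0 0",
)

```text
time_s: 9.88
position: [0.6208, -0.1055, 0.3105]
tcp_rot: [-0.001, 0.81, 0.586, -0.0]
contact_force: [0.3, 0.4, -3.7]
gripper_width: 0.0129
```

Request:
move_arm(
  commands="1.665 -1.175 0 0;1.665 -1.175 0 0;1.665 -1.175 0 0;1.665 -1.175 0 0;1.665 -1.175 0 0;1.665 -1.175 0 0;1.665 -1.175 0 0;1.665 -1.175 0 0",
)

```text
time_s: 10.55
position: [0.5727, 0.0504, 0.3107]
tcp_rot: [-0.0, 0.81, 0.586, -0.0]
contact_force: [0.7, 0.1, -3.0]
gripper_width: 0.0129
```

Request:
move_arm(
  commands="1.665 -1.175 0 0;1.665 -1.175 0 0;1.53 -1.08 0 0;1.25 -0.88 0 0;0.97 -0.69 0 0;0.69 -0.49 0 0;0.42 -0.29 0 0;0.14 -0.1 0 0",
)

```text
time_s: 11.22
position: [0.5442, 0.1463, 0.3108]
tcp_rot: [-0.0, 0.81, 0.586, 0.0]
contact_force: [1.2, -0.1, -4.5]
gripper_width: 0.0131
```

Request:
move_arm(
  commands="0 0 0 -2;0 0 0 -4;0 0 0 -5;0 0 0 -5;0 0 0 -5;0 0 0 -4;0 0 0 -2.5;0 0 0 0",
)

```text
time_s: 11.88
position: [0.545, 0.1445, 0.3107]
tcp_rot: [0.0, 0.648, 0.761, -0.0]
contact_force: [0.3, 0.7, -4.0]
gripper_width: 0.013
```

Request:
move_arm(
  commands="0 0 0 0;0 0 0 0;0 0 0 0;0 0 0 0;0 0 0 0;0 0 0 0;0 0 0 0;0 0 0 0",
)

```text
time_s: 12.55
position: [0.5447, 0.1454, 0.3108]
tcp_rot: [-0.0, 0.648, 0.762, -0.0]
contact_force: [0.6, 0.0, -3.8]
gripper_width: 0.0129
```

Run:
```python
from h import *
RK=np.array([.5724,.1492,.1606])
sl=T(RK,[[-.027,0,.01]])[0]
togo(sl[0],sl[1],.31)
for n in("side","top","wrist"):
    im=ctrl.grab_frame(n)[:,:,::-1]
    if n=="side": im=cv2.resize(im[60:280,190:410],None,fx=2.7,fy=2.7,interpolation=cv2.INTER_CUBIC)
    if n=="top": im=cv2.resize(im[150:300,180:380],None,fx=4,fy=4,interpolation=cv2.INTER_CUBIC)
    cv2.imwrite(f"pics/{n}6.png",im)
```

```text
t 12.55 p [0.5447 0.1454 0.3108] F [ 0.6  0.  -3.8] w 0.0129 yawY 9.22 tilt 0.0 q [ 0.18  0.13  1.69 -0.    1.32  0.02]
togo cm (tool) [-0.06  0.1   0.08]
```

View pics/side6.png

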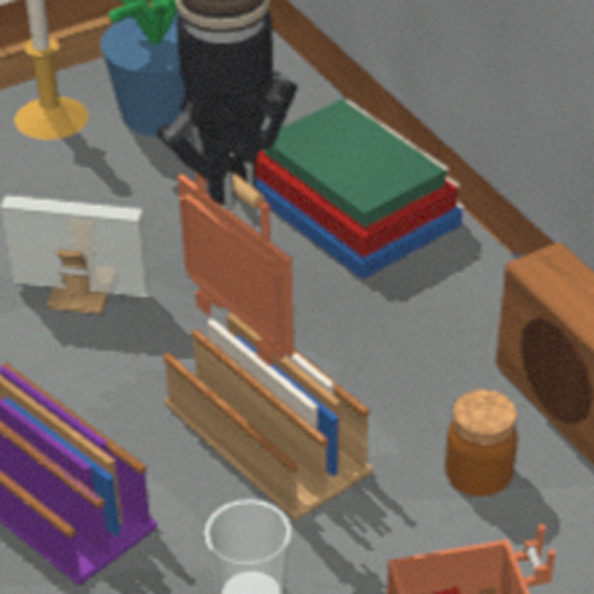

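View pics/top6.png

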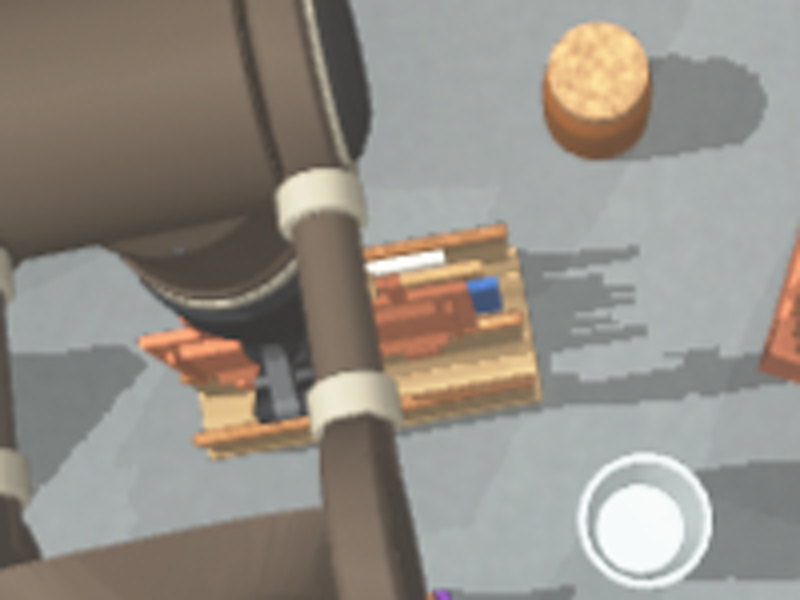

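View pics/wrist6.png

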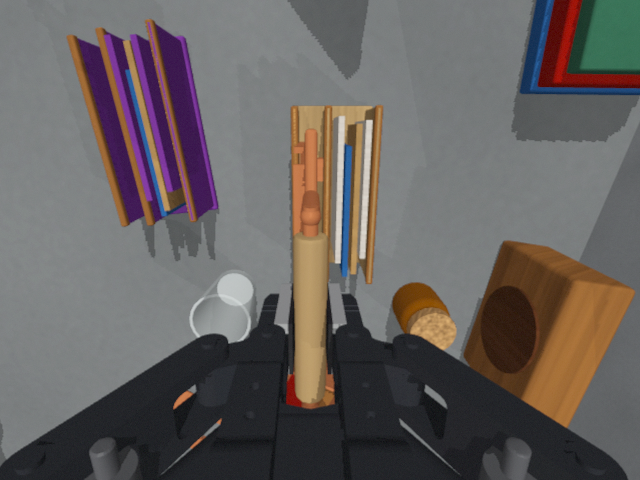

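The lid hangs plumb above the bamboo rack. In the wrist view the far ends of the slot walls are at (295,107) and (328,107), with the lid between them. I'll check the rack fit against this view.

Run:
```python
from h import *
RK=np.array([.5724,.1492,.1606])
c=ctrl.get_calibration("wrist")
im=cv2.imread("pics/wrist6.png")
print(proj(T(RK,[[-.045,.1,.072],[-.009,.1,.082],[-.045,0.02,.072],[-.009,.02,.082],[.047,.1,.087],[.047,-.1,.087]]),c).round(1))
st=ctrl.state(); h=st["position"]+[0,0,.0187]
M=R.from_quat(st["tcp_rot"][[1,2,3,0]]).as_matrix()
print(proj(np.array([h+M[:,0]*.038,h-M[:,0]*.038]),c).round(1))
cv2.imwrite("pics/w6c.png",cv2.resize(im[90:300,260:400],None,fx=4,fy=2.8,interpolation=cv2.INTER_CUBIC))
```

```text
[[294.1 106.3]
 [328.4 105.7]
 [295.  181.7]
 [327.1 183.1]
 [383.6 105.5]
 [372.2 283.7]]
[[309.9 234.2]
 [309.7 393.1]]
```

View pics/w6c.png

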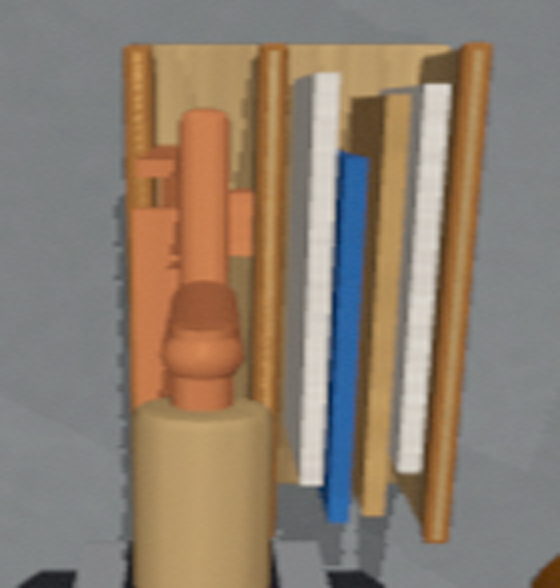

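The rack fit agrees with the wrist view to within 1 px. I'll descend to just above the slot, after a small correction.

Request:
move_arm(
  commands="-0.06 0.1 0.3 0;0 0 0.7 0;0 0 1.1 0;0 0 1.2 0;0 0 1.1 0;0 0 0.8 0;0 0 0.5 0;0 0 0.3 0",
)

```text
time_s: 13.37
position: [0.545, 0.1448, 0.2491]
tcp_rot: [-0.001, 0.648, 0.762, -0.001]
contact_force: [-0.6, -0.1, -4.6]
gripper_width: 0.0129
```

Request:
move_arm(
  commands="0 0 0 0;0 0 0 0;0 0 0 0;0 0 0 0;0 0 0 0;0 0 0 0;0 0 0 0;0 0 0 0",
)

```text
time_s: 14.03
position: [0.5459, 0.1449, 0.251]
tcp_rot: [0.0, 0.648, 0.762, 0.0]
contact_force: [0.5, 0.3, -4.5]
gripper_width: 0.0129
```

Run:
```python
from h import *
RK=np.array([.5724,.1492,.1606])
sl=T(RK,[[-.027,0,.01]])[0]
togo(sl[0],sl[1],.1623)
for n in("side","wrist"):
    im=ctrl.grab_frame(n)[:,:,::-1]
    if n=="side": im=cv2.resize(im[100:260,220:360],None,fx=3.7,fy=3.7,interpolation=cv2.INTER_CUBIC)
    else: im=cv2.resize(im[40:300,260:400],None,fx=4,fy=2.3,interpolation=cv2.INTER_CUBIC)
    cv2.imwrite(f"pics/{n}7.png",im)
```

```text
t 14.03 p [0.5459 0.1449 0.251 ] F [ 0.5  0.3 -4.5] w 0.0129 yawY 9.22 tilt 0.02 q [ 0.18  0.17  1.76 -0.    1.21  0.02]
togo cm (tool) [ 0.   -0.02  8.87]
```

View pics/side7.png

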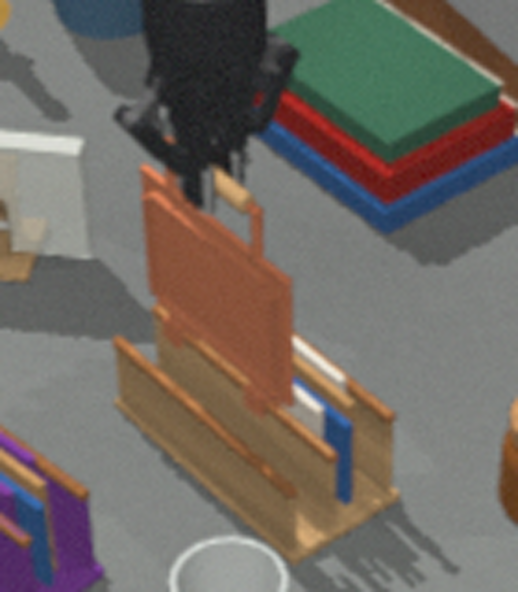

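View pics/wrist7.png

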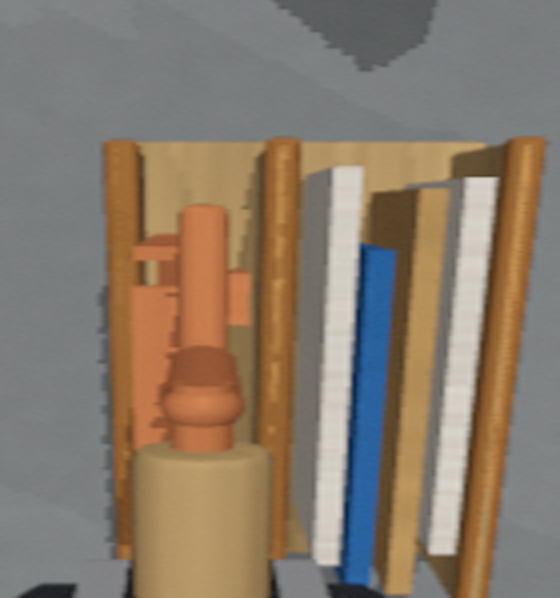

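The lid is centred over the front slot. I'll lower it into the slot.

Request:
move_arm(
  commands="0 0 0.4 0;0 0 0.8 0;0 0 1.1 0;0 0 1.2 0;0 0 1.2 0;0 0 1.1 0;0 0 0.8 0;0 0 0.4 0",
)

```text
time_s: 14.8
position: [0.5445, 0.1446, 0.1783]
tcp_rot: [-0.001, 0.648, 0.762, -0.001]
contact_force: [-1.0, 0.6, -3.7]
gripper_width: 0.0128
```

Request:
move_arm(
  commands="0 0 0.2 0;0 0 0.2 0;0 0 0.2 0;0 0 0.2 0;0 0 0.2 0;0 0 0.2 0;0 0 0.1 0;0 0 0 0",
)

```text
time_s: 15.47
position: [0.5456, 0.1448, 0.1676]
tcp_rot: [-0.0, 0.648, 0.762, -0.0]
contact_force: [-0.3, 0.5, -3.0]
gripper_width: 0.0129
```

Run:
```python
from h import *
RK=np.array([.5724,.1492,.1606])
sl=T(RK,[[-.027,0,.01]])[0]
togo(sl[0],sl[1],.1623)
```

```text
t 15.47 p [0.5456 0.1448 0.1676] F [-0.3  0.5 -3. ] w 0.0129 yawY 9.22 tilt 0.02 q [ 0.18  0.26  1.83 -0.    1.05  0.02]
togo cm (tool) [0.   0.01 0.53]
```

Request:
move_arm(
  commands="0 0 0.1 0;0 0 0.1 0;0 0 0.1 0;0 0 0.05 0;0 0 0.05 0;0 0 0.05 0;0 0 0.05 0;0 0 0 0",
)

```text
time_s: 16.13
position: [0.5457, 0.1449, 0.1627]
tcp_rot: [-0.0, 0.648, 0.762, -0.0]
contact_force: [-0.1, -0.2, -4.1]
gripper_width: 0.0129
```

Run:
```python
from h import *
rep()
```

```text
t 16.13 p [0.5457 0.1449 0.1627] F [-0.1 -0.2 -4.1] w 0.0129 yawY 9.22 tilt 0.01 q [0.18 0.27 1.83 0.   1.04 0.02]
```

Still no contact with the floor. I'll keep going in 0.5 mm steps.

Request:
move_arm(
  commands="0 0 0.05 0;0 0 0.05 0;0 0 0.05 0;0 0 0.05 0;0 0 0 0;0 0 0 0;0 0 0 0;0 0 0 0",
)

```text
time_s: 16.8
position: [0.5469, 0.1451, 0.1622]
tcp_rot: [0.001, 0.648, 0.762, 0.001]
contact_force: [-0.6, -0.4, 5.7]
gripper_width: 0.0134
```

Run:
```python
from h import *
rep()
```

```text
t 16.8 p [0.5469 0.1451 0.1622] F [-0.6 -0.4  5.7] w 0.0134 yawY 9.22 tilt 0.16 q [ 0.18  0.27  1.83 -0.    1.03  0.02]
```

The hooks are on the floor: the force flipped to +5.7 N. I'll relax the press, then open a little.

Request:
move_arm(
  commands="0 0 -0.05 0;0 0 -0.05 0;0 0 0 0;0 0 0 0;0 0 0 0;0 0 0 0;0 0 0 0;0 0 0 0",
)

```text
time_s: 17.47
position: [0.5462, 0.1449, 0.1622]
tcp_rot: [0.0, 0.648, 0.762, 0.0]
contact_force: [-0.6, 0.7, 4.7]
gripper_width: 0.013
```

Run:
```python
from h import *
rep()
```

```text
t 17.47 p [0.5462 0.1449 0.1622] F [-0.6  0.7  4.7] w 0.013 yawY 9.22 tilt 0.05 q [ 0.18  0.27  1.83 -0.    1.04  0.02]
```

Request:
move_arm(
  commands="0 0 -0.05 0;0 0 0 0;0 0 0 0;0 0 0 0;0 0 0 0;0 0 0 0;0 0 0 0;0 0 0 0",
)

```text
time_s: 18.13
position: [0.5458, 0.1449, 0.1622]
tcp_rot: [-0.0, 0.648, 0.762, -0.0]
contact_force: [-0.2, -1.8, 3.5]
gripper_width: 0.0131
```

Request:
move_arm(
  commands="0 0 0 0;0 0 0 0;0 0 0 0;0 0 0 0;0 0 0 0;0 0 0 0;0 0 0 0;0 0 0 0",
  grip=0.77,
)

```text
time_s: 18.8
position: [0.5458, 0.1449, 0.1622]
tcp_rot: [-0.0, 0.648, 0.762, -0.0]
contact_force: [-0.5, -1.2, -0.2]
gripper_width: 0.0191
```

Run:
```python
from h import *
rep()
for n in("side","wrist"):
    im=ctrl.grab_frame(n)[:,:,::-1]
    if n=="side": im=cv2.resize(im[100:260,220:360],None,fx=3.7,fy=3.7,interpolation=cv2.INTER_CUBIC)
    cv2.imwrite(f"pics/{n}8.png",im)
```

```text
t 18.8 p [0.5458 0.1449 0.1622] F [-0.5 -1.2 -0.2] w 0.0191 yawY 9.22 tilt 0.0 q [ 0.18  0.27  1.83 -0.    1.04  0.02]
```

View pics/side8.png

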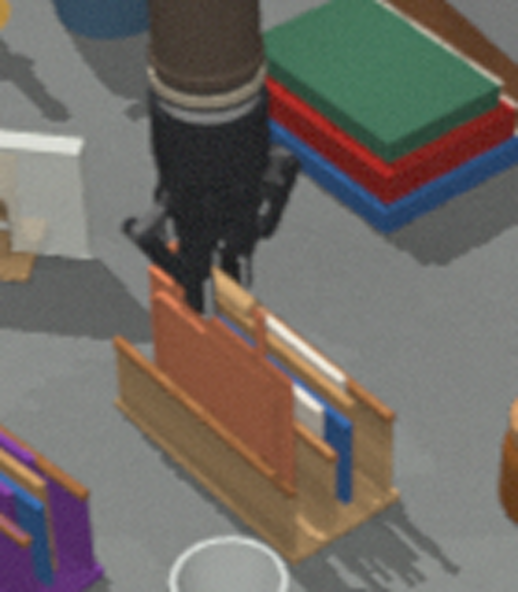

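View pics/wrist8.png

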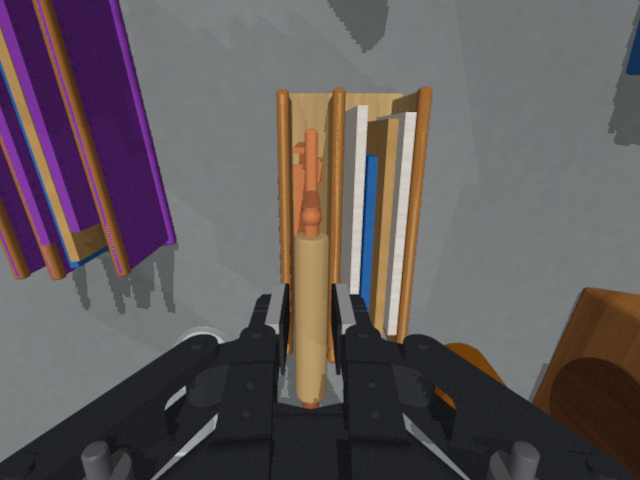

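The lid stands upright on its own, and the force at the gripper is zero. I'll open wider and withdraw straight up.

Request:
move_arm(
  commands="0 0 0 0;0 0 0 0;0 0 0 0;0 0 -0.5 0;0 0 -1 0;0 0 -1.5 0;0 0 -2 0;0 0 -2.5 0",
  grip=0.5,
)

```text
time_s: 19.57
position: [0.5449, 0.1447, 0.2376]
tcp_rot: [-0.001, 0.648, 0.762, -0.001]
contact_force: [1.2, 0.8, 0.6]
gripper_width: 0.0427
```

Request:
move_arm(
  commands="0 0 -2 0;0 0 -1.5 0;0 -2.5 0 0;0 -3.5 0 0;0 -3.5 0 0;0 -2.5 0 0;0 0 0 0;0 0 0 0",
)

```text
time_s: 20.23
position: [0.427, 0.1257, 0.2735]
tcp_rot: [0.001, 0.648, 0.762, 0.001]
contact_force: [1.8, -1.0, 0.2]
gripper_width: 0.0424
```

Run:
```python
from h import *
rep()
for n in("side","top","wrist"):
    im=ctrl.grab_frame(n)[:,:,::-1]
    if n=="side": im=cv2.resize(im[80:340,190:450],None,fx=2.3,fy=2.3,interpolation=cv2.INTER_CUBIC)
    cv2.imwrite(f"pics/{n}9.png",im)
```

```text
t 20.23 p [0.427  0.1257 0.2735] F [ 1.8 -1.   0.2] w 0.0424 yawY 9.23 tilt 0.15 q [ 0.19 -0.09  1.99 -0.    1.24  0.03]
```

View pics/side9.png

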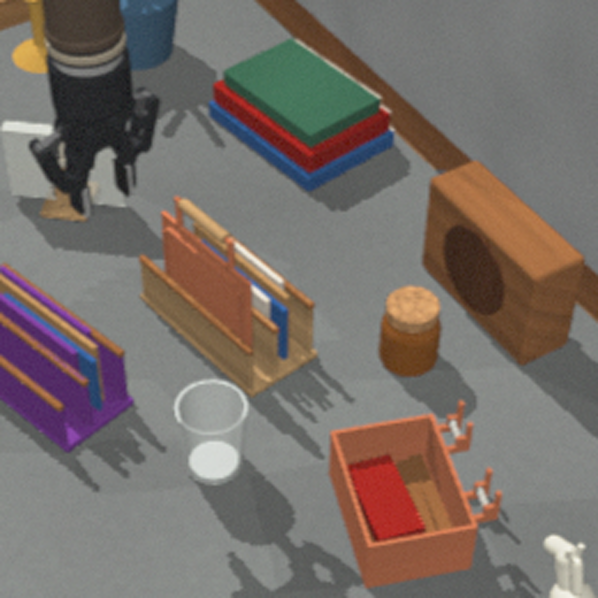

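View pics/top9.png

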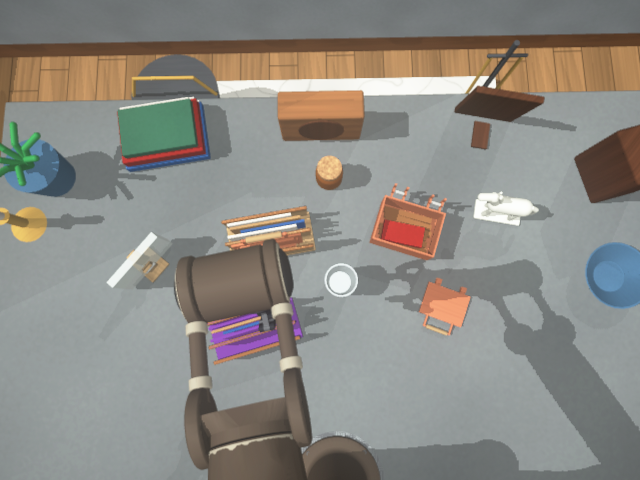

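View pics/wrist9.png

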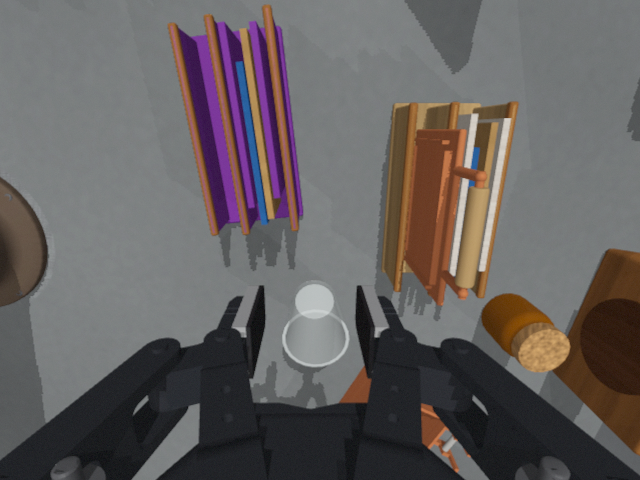

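The lid stands in the front slot with its handle up, and every ornament is at its starting pixel. I'll do one numeric check of the handle position before handing in.

Run:
```python
from h import *
RK=np.array([.5724,.1492,.1606])
print(proj(T(RK,[[-.027,.038,.181],[-.027,-.038,.181]]),ctrl.get_calibration("side")).round(1), uncrop([[182,205],[230,242]],2.3,190,80).round(1))
print(proj(T(RK,[[-.027,.038,.181],[-.027,-.038,.181]]),ctrl.get_calibration("wrist")).round(1), "seen [481,186],[466,285]")
rep(); print(ctrl.finish_job())
```

```text
[[268.7 168. ]
 [287.9 183.7]] [[268.8 168.8]
 [289.7 184.9]]
[[478.1 186.8]
 [462.9 285. ]] seen [481,186],[466,285]
t 20.38 p [0.4288 0.1259 0.2733] F [-0.4  0.5 -0. ] w 0.0431 yawY 9.21 tilt 0.14 q [ 0.19 -0.09  1.99 -0.    1.24  0.03]
the job is handed in; nothing more can be done
None
```

The large copper lid is off the tin and standing in the bamboo rack's front slot, hook edge down and handle up. I handed the job in at about 20.4 s; no verdict is reported.

- **Lifting off:** I swung the lid upright by its bamboo handle, lifted it straight off the pins and carried it over hanging plumb. The wrist-force readings I took along the way stayed under about 6 N. Contact forces between the lid and the tin or rack can't be read directly.
- **Placing:** I lowered it to the slot floor, where the force changed sign on contact, and let go gently. It stayed upright when released.
- **Last checks:** The handle is within about 2 px in the side view, and about 3 px in the wrist view, of where an upright lid in the middle of the slot should be. In the top view the horse, tumbler, candle jar and clamp look unmoved by eye; I did not measure them. The gripper was clear of everything, and no check failed or disagreed beyond those few pixels.

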